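# Lay the toy carton on its back against the packing ledge

### The job

Tip the standing gift carton over, by pushing on its window side, so that it lies on its back with the window and the toy bear facing up, and push it along the table until its yellow top lies flat against the wooden packing ledge, between the ledge's two ends. Push only: do not lift the carton off the table, and leave everything else on the table where it stands.

Things in the scene. Friction and masses are not known exactly. Their poses are not given: they have to be found in the camera images.
- carton: Upright gift carton: closed box 90 deep (its x) x 110 wide (its y) x 160 tall (its z) mm, about 0.2 kg, too thick to grip. Origin: centre of its underside. -x side, towards the robot: window (firm clear pane in a blue frame, white toy bear inside); +x side: plain brown back; top yellow with a blue strip along the window edge. Lying on its back, -x points up and the origin is 45 mm up, mid bottom end.
- carton_mid (a point): Centre of the carton, 80 mm above its underside. Pushed 100 mm or more above the table on the window side the carton tips about the lower edge of its back and, past about 30 degrees, falls on its back by itself; pushed low it slides. This point is 45 mm up when it lies on its back, at most 92 mm while it tips.
- carton_top (a point): Centre of the carton's yellow top, 160 mm above its underside.
- ledge: Packing ledge fixed to the table: straight wooden bar with an orange block at each end, 300 mm long (its y), 30 thick, 50 high. Origin: on the table under the middle of its near face; x points from that face away from the carton. At first the carton's middle is 250 to 285 mm before the face, within 20 mm of the ledge's centre line, its back turned to the ledge within 0.15 rad.
- cone_blue: Blue cone of thread, bystander, 60 mm across, 140 mm tall, stands beside the ledge's +y end, about 200 mm from its centre line. Origin: centre of its underside.
- horse: Brown wooden toy horse, bystander, about 115 long, 46 wide, 144 mm tall, stands on the -y side of the carton's path, about 210 mm from the ledge's centre line. Origin: on the table, under its middle.
- cone_green: Green cone of thread, bystander, 60 mm across, 140 mm tall. Origin: centre of its underside.
- seal: White wooden toy seal, bystander, 130 long, 70 wide, 76 mm tall. Origin: on the table, under its middle.
- shears: Shears with brass handles lying flat, bystander, 240 mm long, 13 mm high. Origin: on the table, under the pivot.
- tape: Orange roll of tape lying flat, bystander, 100 mm across, 45 mm high. Origin: centre of its underside.
- mug: Blue mug, bystander, 76 mm across without its handle, 90 mm tall. Origin: centre of its underside.
Things that resemble listed ones, but are neither listed nor needed, are in the scene too. What is meant by the carton is not orange, and is the smaller of those in its own colour.

How it is judged:
On the way:
1. the carton lies on its back, window up (angle between carton's own x axis and vertical above 3 rad and height (world z) of carton_mid below 0.055 m), for 0.2 s.
At the end, for the whole second after the job is handed in: The carton rests on its back, window up (within 0.14 rad), its yellow top flat against the ledge's near face: the middle of the top within 8 mm of the face, turned less than 0.08 rad, and within 100 mm of the ledge's centre line (all of step 1 and x of carton_top in the frame of ledge between -0.008 and 0.006 m and y of carton_top in the frame of ledge between -0.1 and 0.1 m and angle between the z axis of carton and the x axis of ledge, either way round below 0.08 rad and linear speed of carton below 0.02 m/s and angular speed of carton below 0.1 rad/s); the robot touches nothing.
It fails at once if the carton is lifted off the table (its centre rises above 110 mm) (height (world z) of carton_mid above 0.11 m).
It fails at once if a bystander is moved by more than 20 mm (distance of any of cone_blue, cone_green, horse, seal, shears, tape, mug from where it was at the start of the episode above 0.02 m).
It also fails if it takes over 48 s, if anything falls off the work surface, if the arm or the gripper's body presses on something with over 40 N, if the wrist force passes 120 N, or if a joint passes its speed limit or range.

### The arm

A 6-joint arm with a two-finger parallel gripper is mounted at the origin on the work surface. World frame = base frame: x ahead of the robot, y to its left, z up, the work surface at z = 0. Lengths are in m, angles in rad, forces in N, time in s.
With the tool pointing down it reaches from about 0.3 to 0.75 m from the base axis. Payload 8.5 kg.
Tool frame: the origin (TCP) lies between the finger pads; the fingertips stand 11 mm ahead of it and the grasp point (between the pads) lies 8 mm behind it; z points along the fingers, y is the direction in which the jaws open and shut (so a half turn about z gives the same grasp; the last joint's range is limited). The gripper opens to 88 mm and grips with 3 to 60 N. Pads are 18 mm wide; open, the fingers measure 123 mm over their backs; the gripper's body (75 mm by 187 mm) begins 45 mm behind the grasp point.
Start: joints at [0.981, 0.381, 1.297, -0, 1.464, -0.215], TCP at [0.201, 0.512, 0.25] pointing down, gripper open.
Joint ranges: [-3.11, 3.11], [-0.89, 2.33], [0.22, 2.48], [-1.42, 4.56], [0.17, 2.85], [-2.88, 2.88]. Speed limits (rad/s): [2.39, 2.39, 3.14, 3.14, 3.14, 3.14].

### API

Orientations are given as a unit quaternion [w, x, y, z].
In Python, from rig import arm, get_image gives the robot as it stands.
- The arm moves only by the tool move_arm, never from a script. Its argument "moves" is text: rows parted by semicolons, each of 7 numbers parted by spaces: the turn, a rotation vector about the world's x, y, z in degrees, then the shift along the world's x, y, z in mm, then the opening, from 0 (shut) to 1 (fully open). In form: rx ry rz x y z grip; .... A call has 1 to 10 rows; each row is the pose to reach, as a shift and turn from the pose measured when the call began; what a row does not reach only later rows make up. A row lasts 1/8 s, in which the tool goes at most 62.5 mm and 10.7 degrees, less where a joint would pass 70% of its speed; a pose out of reach is approached as far as the arm can. A call with a gripper value outside its range is refused whole. The fingers move at their own pace and stop on an object; "grip_force" is the grip in N (left out, the last holds). Time passes only in rows, so rows that repeat a pose let the fingers close. It gives the time, the measured TCP pose, the force and the opening at its end, in the units of the state.
- arm.observe(): the state, without advancing time (a new reading comes with each control period).
- get_image(name): name is "scene" or "top" or "wrist"; returns a dict with "pixels" (384x512x3 uint8, red, green, blue), "depth" (384x512 float32, m along the optical axis (not along the pixel's ray), 0 where there is no reading), "mtx" (3x3 intrinsics, pixels), "k1" (the pictures are not rectified: a ray, as slopes to the right and down, at radius r is drawn at 1 + k1 r^2 times it, then the intrinsics apply), "xyz" and "attitude" of the camera in the world. Camera axes: x right, y down, z forward; pixel columns grow to the right and rows downward; lengths in m; the calibration is good to about 2 mm. A picture is of the moment at which its call begins.
- arm.finish_job(): hands the job in, once; it reports no verdict.
The state is a dict: "time_s": time; "q": joint angles; "qd": joint speeds; "effort": joint torques, N m; "ee_pos": TCP position; "eef_rot": TCP orientation; "wrist_force": force on the tool from outside, world axes, zero at the start; "torque": the same for the moment, N m; "grip_width": finger opening in m.
Only numpy, scipy, OpenCV 4.12 (cv2) and the standard library are available. Lean on these libraries where they do the work, as an engineer would, in place of code of your own. Each camera call takes 0.05 s, during which the arm holds its last target. There are 200 camera calls.

## Working session

There is one attempt and no reset: what is moved stays moved. The work goes in short steps, Python scripts to look and compute and a tool call to move; the robot and the scene stay as the last step left them, time stands still between calls to the robot, and variables do not carry over. Pictures are saved under pics/ and viewed, about 8 in all and at most 12, crops included, and the job is handed in when it is done.

Besides the shell and the picture viewer there is one more tool, called after "Call:" as name(argument=value, ...) on one line, values as JSON. move_arm: Moves the arm, as the interface text tells. Its arguments: {"type":"object","properties":{"moves":{"type":"string"},"grip_force":{"type":"number"}},"required":["moves"]}

```bash
mkdir -p pics; cat > h.py <<'E'
import numpy as np,cv2
from rig import arm,get_image
from scipy.spatial.transform import Rotation as R
def cloud(im):
    d=im["depth"];K=np.array(im["mtx"]);h,w=d.shape
    u,v=np.meshgrid(np.arange(w),np.arange(h))
    p=cv2.undistortPoints(np.stack([u,v],-1).reshape(-1,1,2).astype(np.float64),K,np.array([im["k1"],0,0,0.])).reshape(h,w,2)
    c=np.dstack([p[...,0]*d,p[...,1]*d,d])
    a=np.array(im["attitude"]);M=a if a.shape==(3,3) else R.from_quat(a,scalar_first=True).as_matrix()
    W=c@M.T+np.array(im["xyz"]);W[d==0]=np.nan
    return W
def save(im,n): cv2.imwrite("pics/"+n,im["pixels"][...,::-1])
E
python3 - <<'E'
from h import *
ims={n:get_image(n) for n in("scene","top")}
for n in ims:
    save(ims[n],n+"0.png");W=cloud(ims[n]);np.savez(n+"0.npz",W=W,p=ims[n]["pixels"]);print(n,ims[n]["xyz"],ims[n]["attitude"],np.nanpercentile(W[...,2],[2,50,98]))
    print((ims[n]["depth"]==0).mean())
print(arm.observe())
E
```

```text
scene [1.37431121 0.37367892 1.25934164] [-0.17790572  0.5230687   0.78475574 -0.2809041 ] [-0.75404168  0.00075991  0.50642176]
0.0037587483723958335
top [0.34286542 0.00581082 1.16783319] [-0.07262242  0.70433513 -0.70230227  0.07354944] [-7.53595944e-01  5.45357789e-04  2.34636120e-01]
0.003946940104166667
{'time_s': 0.1, 'q': array([ 9.80678996e-01,  3.81157792e-01,  1.29811610e+00,  8.22883257e-06,
        1.46358412e+00, -2.15327685e-01]), 'qd': array([-1.06385887e-03, -2.66382453e-03, -2.42486932e-03, -4.32902774e-04,
        6.02215703e-04, -2.51294611e-06]), 'effort': array([ 4.26938394e-03, -4.38653541e+01, -2.24911863e+01,  7.15172407e-02,
        3.41639319e-02, -8.94416803e-05]), 'ee_pos': array([0.2012349 , 0.51163398, 0.24920706]), 'eef_rot': array([-2.51726585e-04,  1.86300360e-01,  9.82492634e-01, -5.80462033e-04]), 'wrist_force': array([ 0.01083508, -0.03225785, -0.73003847]), 'torque': array([0.0457439 , 0.01631577, 0.02910071]), 'grip_width': 0.08860845003880863}
```

View pics/scene0.png

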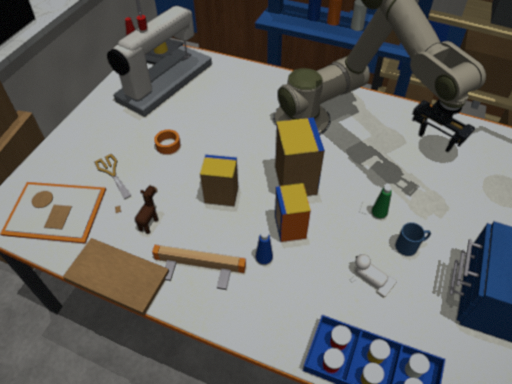

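View pics/top0.png

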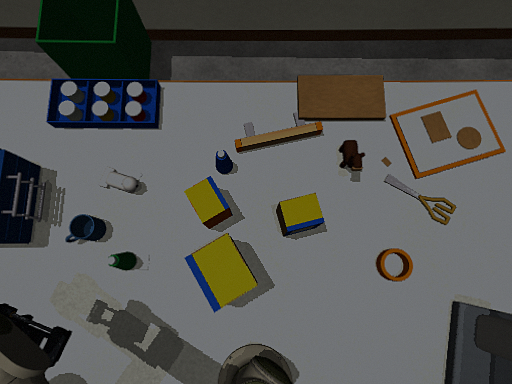

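The scene view shows the target carton at about (220,180), with the ledge at (200,258). The decoys are a large carton at (298,157) and an orange one at (292,212). In the top view the carton is at (300,213) and the ledge at (280,137). Next I'll measure them.

```bash
python3 - <<'E'
from h import *
def rect(P):
    r=cv2.minAreaRect((P[:,:2]*1000).astype(np.float32));return np.round(cv2.boxPoints(r)).tolist(),np.round(r[0]).tolist(),np.round(r[1])
for n in("top","scene"):
    z=np.load(n+"0.npz");W=z["W"];Z=W[...,2]
    x,y=W[...,0],W[...,1]
    tab=(x>.1)&(x<.9)&(abs(y)<.6)
    m=tab&(Z>.012)&(Z<.3)
    k,l=cv2.connectedComponents(m.astype(np.uint8))
    print(n)
    for i in range(1,k):
        q=l==i
        if q.sum()<60: continue
        P=W[q];h=np.percentile(P[:,2],97)
        T=P[P[:,2]>h-.012]
        print(q.sum(),"h%.3f"%h,"ext",np.round(P[:,:2].min(0),3),np.round(P[:,:2].max(0),3),"top",rect(T))
E
```

```text
top
1343 h0.067 ext [0.815 0.338] [0.9   0.599] top ([[819.0, 565.0], [838.0, 383.0], [902.0, 389.0], [884.0, 572.0]], [861.0, 477.0], array([ 65., 183.]))
1456 h0.034 ext [ 0.831 -0.451] [ 0.9   -0.133] top ([[845.0, -451.0], [900.0, -451.0], [901.0, -149.0], [846.0, -149.0]], [873.0, -300.0], array([302.,  54.]))
1630 h0.020 ext [ 0.647 -0.6  ] [ 0.9   -0.472] top ([[637.0, -533.0], [671.0, -659.0], [904.0, -595.0], [870.0, -470.0]], [770.0, -564.0], array([241., 130.]))
1127 h0.054 ext [ 0.73  -0.226] [0.837 0.069] top ([[728.0, 63.0], [796.0, -228.0], [827.0, -220.0], [759.0, 71.0]], [778.0, -78.0], array([ 32., 299.]))
520 h0.142 ext [ 0.635 -0.333] [ 0.75  -0.287] top ([[638.0, -323.0], [681.0, -332.0], [689.0, -293.0], [646.0, -284.0]], [664.0, -308.0], array([40., 44.]))
309 h0.141 ext [0.652 0.078] [0.696 0.132] top ([[667.0, 109.0], [679.0, 92.0], [695.0, 103.0], [684.0, 120.0]], [681.0, 106.0], array([20., 21.]))
597 h0.076 ext [0.583 0.38 ] [0.671 0.521] top ([[584.0, 424.0], [585.0, 384.0], [625.0, 385.0], [623.0, 426.0]], [604.0, 405.0], array([39., 40.]))
1376 h0.164 e
[... 2809 characters left out ...]
.0, -151.0], [850.0, -452.0], [900.0, -452.0], [900.0, -151.0]], [875.0, -301.0], array([ 50., 301.]))
1355 h0.055 ext [ 0.735 -0.231] [0.852 0.067] top ([[731.0, 61.0], [799.0, -231.0], [832.0, -223.0], [765.0, 68.0]], [782.0, -81.0], array([ 34., 299.]))
784 h0.073 ext [0.594 0.377] [0.68  0.518] top ([[590.0, 419.0], [597.0, 379.0], [639.0, 387.0], [631.0, 426.0]], [614.0, 403.0], array([42., 41.]))
65 h0.017 ext [0.793 0.   ] [0.841 0.036] top ([[788.0, 25.0], [797.0, -2.0], [844.0, 15.0], [834.0, 42.0]], [816.0, 20.0], array([49., 29.]))
1532 h0.067 ext [0.82  0.337] [0.899 0.6  ] top ([[838.0, 543.0], [842.0, 381.0], [897.0, 382.0], [893.0, 545.0]], [868.0, 463.0], array([ 55., 163.]))
```

Call:
move_arm(moves="0 0 0 0 0 60 0.6; 0 0 0 20 -20 110 0.6; 0 0 5 50 -70 120 0.6; 0 0 10 75 -130 120 0.6; 0 0 15 95 -190 120 0.6; 0 0 20 115 -250 120 0.6; 0 0 25 135 -310 120 0.6; 0 0 30 155 -370 120 0.6; 0 0 34.7 170 -430 120 0.6; 0 0 34.7 185 -490 120 0.6")

```text
time_s: 1.35
ee_pos: [0.3851, 0.0237, 0.3692]
eef_rot: [-0.0, -0.116, 0.993, -0.001]
wrist_force: [1.7, 0.6, -0.3]
grip_width: 0.0526
```

Call:
move_arm(moves="0 0 0 10 -60 0 0.6; 0 0 0 20 -120 0 0.6; 0 0 0 33 -177 0 0.6; 0 0 0 33 -177 0 0.6; 0 0 0 33 -177 -60 0.6; 0 0 0 33 -177 -120 0.6; 0 0 0 33 -177 -175 0.6; 0 0 0 33 -177 -210 0.6; 0 0 0 33 -177 -229 0.6; 0 0 0 33 -177 -229 0.6")

```text
time_s: 2.6
ee_pos: [0.4176, -0.1522, 0.1394]
eef_rot: [-0.001, -0.116, 0.993, 0.0]
wrist_force: [-0.1, -0.2, -0.4]
grip_width: 0.0526
```

```bash
python3 - <<'E'
from h import *
o=arm.observe();print(o["ee_pos"],o["wrist_force"])
a=get_image("scene");b=get_image("wrist")
cv2.imwrite("pics/s1.png",np.hstack([a["pixels"][100:320,100:400],b["pixels"][::2,::2][:192].copy() if 0 else cv2.resize(b["pixels"],(293,220))])[...,::-1])
E
```

```text
[ 0.41762731 -0.15223758  0.13943923] [-0.07987356 -0.16350173 -0.42157393]
```

View pics/s1.png

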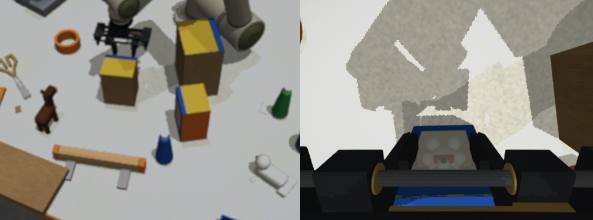

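The wrist view shows the window with the bear centred between the two fingers, in front of the carton. Now the tipping push.

Call:
move_arm(moves="0 0 0 10 2 0 0.6; 0 0 0 19 5 0 0.6; 0 0 0 29 7 0 0.6; 0 0 0 39 9 0 0.6; 0 0 0 49 12 0 0.6; 0 0 0 58 14 0 0.6; 0 0 0 68 16 0 0.6; 0 0 0 76 18 0 0.6")

```text
time_s: 3.7
ee_pos: [0.4952, -0.1349, 0.1408]
eef_rot: [0.0, -0.116, 0.993, -0.001]
wrist_force: [-0.1, 0.3, 1.3]
grip_width: 0.053
```

```bash
python3 - <<'E'
from h import *
a=get_image("scene");save(a,"s2.png")
W=cloud(a);p=a["pixels"].astype(int)
m=(p[...,0]>120)&(p[...,1]>90)&(p[...,2]<60)&(W[...,0]>.4)&(W[...,0]<.72)&(W[...,1]<-.03)&(W[...,1]>-.25)
P=W[m];c=P.mean(0);print(m.sum(),c,np.linalg.svd(P-c,full_matrices=False)[2][2])
cv2.imwrite("pics/s2.png",cv2.resize(a["pixels"][100:320,100:400],None,fx=1.5,fy=1.5)[...,::-1])
E
```

```text
706 [ 0.57735725 -0.1124769   0.15982261] [-0.40890013 -0.11064033 -0.90584734]
```

View pics/s2.png

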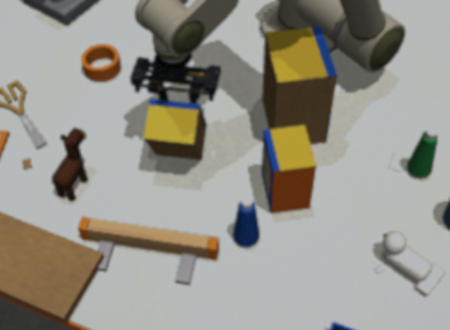

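The carton is tilting at about 25°, so I'll keep pushing until it falls.

Call:
move_arm(moves="0 0 0 10 2 0 0.6; 0 0 0 19 5 0 0.6; 0 0 0 27 7 0 0.6; 0 0 0 27 7 0 0.6; 0 0 0 27 7 0 0.6; 0 0 0 27 7 0 0.6")

```text
time_s: 4.5
ee_pos: [0.5226, -0.1279, 0.1409]
eef_rot: [0.001, -0.116, 0.993, -0.001]
wrist_force: [0.3, -0.7, -0.2]
grip_width: 0.0529
```

```bash
cat > m.py <<'E'
from h import *
import sys
for n in ("top","scene"):
    a=get_image(n)
    W=cloud(a);Z=W[...,2]
    m=(Z>.07)&(Z<.1)&(W[...,0]>.4)&(W[...,0]<.8)&(W[...,1]<.07)&(W[...,1]>-.27)
    if m.sum()>50:
        P=W[m];r=cv2.minAreaRect((P[:,:2]*1000).astype(np.float32));print(n,m.sum(),P[:,2].mean(),np.round(r[0]),np.round(r[1]),r[2],np.round(cv2.boxPoints(r)).tolist())
    cv2.imwrite("pics/%s_%s.png"%(n,sys.argv[1]),cv2.resize(a["pixels"][100:320,100:400],None,fx=1.5,fy=1.5)[...,::-1])
E
python3 m.py 3
```

```text
top 841 0.08981468030888551 [560. -51.] [128. 345.] 70.56637573242188 [[376.0, -54.0], [702.0, -169.0], [744.0, -48.0], [419.0, 67.0]]
scene 1465 0.08796121538376217 [579. -28.] [187. 333.] 34.50113296508789 [[408.0, 56.0], [596.0, -218.0], [751.0, -112.0], [562.0, 162.0]]
```

View pics/scene_3.png

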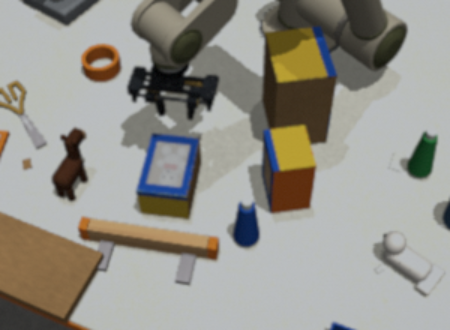

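Call:
move_arm(moves="0 0 0 -15 -4 0 0.6; 0 0 0 -30 -8 0 0.6; 0 0 0 -44 -11 -10 0.6; 0 0 0 -44 -11 -40 0.6; 0 0 0 -44 -11 -70 0.6; 0 0 0 -44 -11 -91 0.6; 0 0 0 -44 -11 -91 0.6")

```text
time_s: 5.48
ee_pos: [0.4778, -0.1388, 0.0491]
eef_rot: [-0.0, -0.116, 0.993, -0.0]
wrist_force: [-0.6, 0.6, 0.8]
grip_width: 0.0526
```

```bash
cat > m.py <<'E'
from h import *
import sys
a0=np.radians(13.2);ex=np.array([np.cos(a0),np.sin(a0)]);ey=np.array([-ex[1],ex[0]]);o=np.array([.762,-.0825])
print(arm.observe()["ee_pos"],(arm.observe()["ee_pos"][:2]-o)@np.array([ex,ey]).T)
for n in ("top","scene"):
    a=get_image(n)
    W=cloud(a);Z=W[...,2];L=np.stack([(W[...,:2]-o)@ex,(W[...,:2]-o)@ey],-1)*1000
    for nm,z0,z1,x0,x1,w in (("carton",.08,.1,-250,25,82),("ledge",.045,.062,-8,50,170)):
        m=(Z>z0)&(Z<z1)&(L[...,0]>x0)&(L[...,0]<x1)&(abs(L[...,1])<w)
        if m.sum()<50: continue
        k,l,s,_=cv2.connectedComponentsWithStats(m.astype(np.uint8));m=l==1+s[1:,4].argmax()
        r=cv2.minAreaRect(L[m].astype(np.float32));print(n,nm,m.sum(),Z[m].mean().round(3),np.round(r[0],1),np.round(r[1],1),round(r[2],2),np.round(cv2.boxPoints(r),1).tolist())
    cv2.imwrite("pics/%s_%s.png"%(n,sys.argv[1]),cv2.resize(a["pixels"][100:320,100:400],None,fx=1.5,fy=1.5)[...,::-1])
E
python3 m.py 4
```

```text
[ 0.47778983 -0.13877542  0.04911222] [-0.28955156  0.01011108]
top carton 1534 0.09 [-137.5   14.3] [160.6 110.4] 1.57 [[-219.3000030517578, 67.30000305175781], [-216.3000030517578, -43.099998474121094], [-55.79999923706055, -38.70000076293945], [-58.79999923706055, 71.69999694824219]]
top ledge 770 0.05 [16.2  0.3] [298.9  31.9] 89.58 [[-0.800000011920929, -149.0], [31.100000381469727, -149.1999969482422], [33.29999923706055, 149.60000610351562], [1.399999976158142, 149.89999389648438]]
scene carton 1382 0.089 [-134.    10.4] [166.8 111.3] 1.16 [[-218.5, 64.4000015258789], [-216.1999969482422, -46.900001525878906], [-49.5, -43.5], [-51.70000076293945, 67.80000305175781]]
scene ledge 816 0.05 [18.8 -3.2] [298.8  36. ] 89.59 [[-0.20000000298023224, -152.5], [35.79999923706055, -152.6999969482422], [37.900001525878906, 146.10000610351562], [1.899999976158142, 146.3000030517578]]
```

Call:
move_arm(moves="0 0 -0.4 20 4.5 0 0.6; 0 0 -0.4 39 9 0 0.6; 0 0 -0.4 53 12 0 0.6; 0 0 -0.4 63 14.5 0 0.6; 0 0 -0.4 73 16.5 0 0.6; 0 0 -0.4 82 19 0 0.6; 0 0 -0.4 90 20.5 0 0.6; 0 0 -0.4 98 22.5 0 0.6; 0 0 -0.4 104 24 0 0.6; 0 0 -0.4 104 24 0 0.6")

```text
time_s: 6.82
ee_pos: [0.5835, -0.115, 0.0504]
eef_rot: [0.002, -0.112, 0.994, -0.001]
wrist_force: [0.3, -0.5, 0.2]
grip_width: 0.0529
```

```bash
python3 m.py 5
```

```text
[ 0.58350875 -0.11495605  0.05039177] [-0.18118668  0.00916011]
top carton 652 0.09 [-71.6  11.9] [110.8 122.8] 89.94 [[-133.10000610351562, -43.400001525878906], [-10.300000190734863, -43.599998474121094], [-10.199999809265137, 67.19999694824219], [-133.0, 67.30000305175781]]
top ledge 743 0.05 [16.5  0.3] [299.3  31.3] 89.63 [[-0.10000000149011612, -149.1999969482422], [31.200000762939453, -149.39999389648438], [33.099998474121094, 149.8000030517578], [1.899999976158142, 150.0]]
scene carton 1407 0.089 [-90.9   7.8] [112.8 167.1] 89.24 [[-175.1999969482422, -47.5], [-8.100000381469727, -49.70000076293945], [-6.599999904632568, 63.099998474121094], [-173.6999969482422, 65.30000305175781]]
scene ledge 814 0.05 [20.1 -3.8] [299.4  34.8] 89.44 [[1.2000000476837158, -153.3000030517578], [36.0, -153.6999969482422], [38.900001525878906, 145.8000030517578], [4.099999904632568, 146.10000610351562]]
```

Call:
move_arm(moves="0 0 0 3 0.7 0 0.6; 0 0 0 6 1.4 0 0.6; 0 0 0 8 1.8 0 0.6; 0 0 0 10 2.3 0 0.6; 0 0 0 11 2.5 0 0.6; 0 0 0 12 2.8 0 0.6; 0 0 0 12 2.8 0 0.6; 0 0 0 12 2.8 0 0.6")

```text
time_s: 7.92
ee_pos: [0.5952, -0.1122, 0.0504]
eef_rot: [0.002, -0.112, 0.994, -0.001]
wrist_force: [0.1, -0.4, -0.3]
grip_width: 0.053
```

```bash
python3 m.py 6
```

```text
[ 0.59521683 -0.11219423  0.05035758] [-0.16915728  0.00917541]
top carton 618 0.09 [-58.9  12. ] [120.5 110.5] 0.09 [[-119.19999694824219, 67.19999694824219], [-119.0999984741211, -43.29999923706055], [1.5, -43.099998474121094], [1.2999999523162842, 67.4000015258789]]
top ledge 628 0.05 [13.3 -0.1] [ 40.2 299.9] 0.89 [[-9.100000381469727, 149.5], [-4.5, -150.39999389648438], [35.70000076293945, -149.6999969482422], [31.0, 150.10000610351562]]
scene carton 1422 0.089 [-79.2   7.9] [112.1 168.2] 89.29 [[-164.0, -47.0], [4.199999809265137, -49.099998474121094], [5.599999904632568, 62.900001525878906], [-162.60000610351562, 65.0]]
scene ledge 918 0.051 [16.5 -3.5] [299.2  39.7] 89.49 [[-4.699999809265137, -152.8000030517578], [35.0, -153.1999969482422], [37.70000076293945, 145.89999389648438], [-2.0999999046325684, 146.3000030517578]]
```

Call:
move_arm(moves="0 0 0 1 0.2 0 0.6; 0 0 0 2 0.5 0 0.6; 0 0 0 2 0.5 0 0.6; 0 0 0 2 0.5 0 0.6")

```text
time_s: 8.52
ee_pos: [0.5973, -0.1117, 0.0504]
eef_rot: [0.002, -0.112, 0.994, -0.001]
wrist_force: [-1.5, -0.1, 0.3]
grip_width: 0.0533
```

Call:
move_arm(moves="0 0 0 1 0.2 0 0.6; 0 0 0 2 0.5 0 0.6; 0 0 0 2 0.5 0 0.6; 0 0 0 2 0.5 0 0.6")

```text
time_s: 9.02
ee_pos: [0.5974, -0.1117, 0.0504]
eef_rot: [-0.001, -0.112, 0.994, -0.001]
wrist_force: [-13.4, -2.9, 5.9]
grip_width: 0.0527
```

Force is now about 14 N and the arm has stopped moving, so the carton is seated against the ledge. I'll back off and check.

Call:
move_arm(moves="0 0 0 -5 -1 0 0.6; 0 0 0 -25 -6 0 0.6; 0 0 0 -60 -14 0 0.6; 0 0 0 -60 -14 50 0.6; 0 0 0 -80 -18 110 0.6; 0 0 0 -120 -28 160 0.6; 0 0 0 -170 -39 200 0.6; 0 0 0 -200 -50 200 0.6; 0 0 0 -200 -50 200 0.6")

```text
time_s: 10.15
ee_pos: [0.3963, -0.1621, 0.2514]
eef_rot: [0.0, -0.111, 0.994, -0.002]
wrist_force: [1.2, 0.5, 0.5]
grip_width: 0.0531
```

```bash
python3 m.py 7;python3 - <<'E'
from h import *
z=np.load("top0.npz");a=get_image("top");W=cloud(a);d=np.abs(W[...,2]-z["W"][...,2])>.02
d=cv2.morphologyEx(d.astype(np.uint8),cv2.MORPH_OPEN,np.ones((3,3)))
k,l,s,c=cv2.connectedComponentsWithStats(d);print(s[1:].tolist())
E
```

```text
[ 0.39634444 -0.16209725  0.25137298] [-0.37417064  0.00600356]
top carton 1696 0.09 [-77.8  12. ] [161.5 110.6] 0.08 [[-158.60000610351562, 67.19999694824219], [-158.5, -43.400001525878906], [3.0999999046325684, -43.20000076293945], [2.9000000953674316, 67.4000015258789]]
top ledge 604 0.05 [16.2  0.6] [298.5  32.1] 89.88 [[-0.20000000298023224, -148.6999969482422], [31.899999618530273, -148.6999969482422], [32.5, 149.8000030517578], [0.4000000059604645, 149.89999389648438]]
scene carton 1449 0.089 [-75.7   7.9] [112.7 165.7] 89.67 [[-158.89999389648438, -48.0], [6.800000190734863, -49.0], [7.400000095367432, 63.70000076293945], [-158.3000030517578, 64.69999694824219]]
scene ledge 897 0.051 [15.9 -3.2] [ 44.3 297.6] 0.37 [[-7.199999809265137, 145.39999389648438], [-5.300000190734863, -152.1999969482422], [39.0, -151.89999389648438], [37.099998474121094, 145.6999969482422]]
[[261, 132, 45, 58, 1871], [96, 193, 287, 191, 22066], [0, 304, 72, 80, 3818]]
```

View pics/scene_7.png

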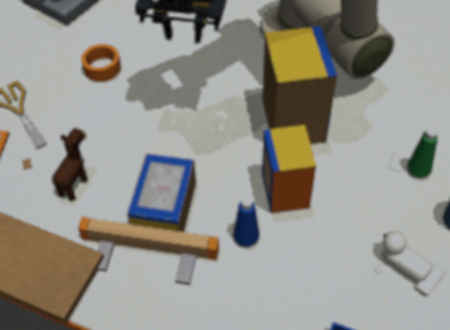

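View pics/top_7.png

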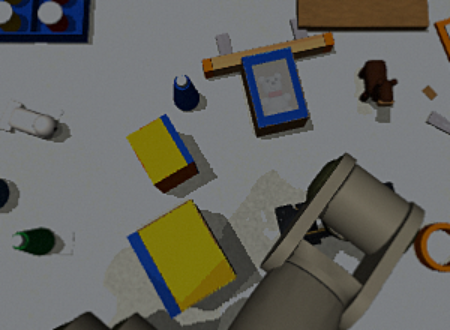

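The carton lies window up, flat against the ledge, at about (160,220) in the scene crop and (275,55) in the top crop. The bystanders haven't moved.

```bash
python3 -c "
from rig import arm;print(arm.finish_job(),arm.observe()['time_s'])"
```

```text
the job is handed in; nothing more can be done
the job is handed in; nothing more can be done
```

I tipped the carton onto its back by pushing high on its window side. I then pushed its bottom end with two spread fingers until its yellow top met the ledge. I stopped at about 14 N, when the arm no longer advanced, then backed the arm well clear and handed the job in at about 10 s. `finish_job` gives no verdict, so the checks below are my own.

- **Carton pose:** it lies on its back, window and bear up, with its upper surface 90 mm above the table.
- **Against the ledge:** working from the carton's bottom end and its 160 mm length, its top is about 1–2 mm from the ledge's face. It is turned less than 0.5° and sits about 8–12 mm from the centre line.
- **Bystanders:** comparing the top camera's depth before and after showed changes only where the carton now lies, in one area covering its start and the arm, and where the gripper began. The horse, seal, mug, tape, shears and both cones looked unmoved.
- **Disagreement:** the two cameras differed by about 4–7 mm in absolute position. I relied on positions relative to the ledge and on the contact force. The far-edge readings, +3 mm (top) and about +7 mm (scene) past the face, are not physically possible and come from that error.

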